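# Turn the colour chart to its next leaf and slide the dish up to it

### The arm

A 6-joint arm with a two-finger parallel gripper is mounted at the origin on a cart in front of the work surface, level with it; the furniture and walls round the work are solid. World frame = base frame: x ahead of the robot, y to its left, z up, the work surface at z = 0. Lengths are in m, angles in rad, forces in N, time in s.
With the tool pointing down it reaches from about 0.375 to 0.9 m from the base axis. Payload 3.1 kg.
Tool frame: the origin (TCP) lies between the finger pads; the fingertips stand 25 mm ahead of it and the grasp point (between the pads) lies 6 mm ahead of it; x points along the fingers, y is the direction in which the jaws open and shut, and the axes are right-handed (so a half turn about x gives the same grasp; the last joint's range is limited). The gripper opens to 85 mm and grips with 20 to 120 N. Pads are 22 mm wide; open, the fingers measure 114 mm over their backs; the gripper's body (76 mm by 85 mm) begins 54 mm behind the grasp point. The pads swing forward as they close: fully open they stand 13 mm farther back than shut.
Start: joints at [-1.369, 0.527, 1.433, -0, 1.181, -0.178], TCP at [0.232, -0.58, 0.221] pointing down, gripper open.
Joint ranges: [-3.08, 3.08], [-0.75, 2.2], [0.22, 2.44], [-1.43, 4.57], [0, 2.65], [-2.85, 2.85]. Speed limits (rad/s): [2.79, 2.79, 3.14, 3.14, 3.14, 3.14].

### API

Orientations are given as a unit quaternion [x, y, z, w].
In Python, from station import manip, viewer, workorder gives the robot as it stands.
- The arm moves only by the shell command python3 -m crank 'ROWS' [FORCE]. ROWS is JSON, one flat list of numbers, 5 for each row, row after row: the opening, from 0 (shut) to 1 (fully open), then the shift along the world's x, y, z in mm, then the turn about the world's z in rad. A call has 1 to 10 rows; each row is the pose to reach, as a shift and turn from the pose commanded when the call began; what a row does not reach only later rows make up. A row lasts 1/8 s, in which the tool goes at most 62.5 mm and 10.7 degrees, less where a joint would pass 70% of its speed; a pose out of reach is approached as far as the arm can. A call with a gripper value outside its range is refused whole. The fingers move at their own pace and stop on an object; FORCE is the grip in N (left out, the last holds). Time passes only in rows, so rows that repeat a pose let the fingers close. It gives the time, the measured TCP pose, the force and the opening at its end, in the units of the state.
- manip.sense(): the state, without advancing time (a new reading comes with each control period).
- viewer.snapshot(name): name is "side" or "top"; returns a dict with "img" (384x512x3 uint8, red, green, blue), "range_z" (384x512 float32, m along the optical axis (not along the pixel's ray), 0 where there is no reading), "fx", "fy", "cx", "cy" (pixels), "k1" (the pictures are not rectified: a ray, as slopes to the right and down, at radius r is drawn at 1 + k1 r^2 times it, then the intrinsics apply), "origin" and "attitude" of the camera in the world. Camera axes: x right, y down, z forward; pixel columns grow to the right and rows downward; lengths in m; the calibration is good to about 2 mm. A picture is of the moment at which its call begins.
- workorder.sign_off(): hands the job in, once; it reports no verdict.
The state is a dict: "t": time; "q": joint angles; "qd": joint speeds; "tau": joint torques, N m; "tcp_pos": TCP position; "tool_rot": TCP orientation; "force": force on the tool from outside, world axes, zero at the start; "ft_torque": the same for the moment, N m; "finger_gap": opening from 0.0 (shut) to 1.0 (fully open).
Only numpy, scipy, OpenCV 4.12 (cv2) and the standard library are available. Lean on these libraries where they do the work, as an engineer would, in place of code of your own. Each camera call takes 0.05 s, during which the arm holds its last target.

### The job

Turn the ring-bound colour chart on the bench to its next chart: with the fingertips, flip only the top leaf (the one with the red tab) from the right over the rings until it lies flat on the left, leaving the yellow- and blue-tabbed leaves lying on the right. Then, with the fingertips, slide the petri dish of brown medium along the bench until it stands right up against the chart's right-hand cover, beside the page and within its length, so its colour can be compared with the newly opened chart. Pinch and lift nothing, touch gently, do not shove the chart about, and leave the red dish, the bottle and the timer where they are.

Things in the scene. Friction and masses are not known exactly. Their poses are not given: they have to be found in the camera images.
- chart_book: Ring-bound colour chart lying open, loose, 1.5 kg; dark blue covers 3 mm thick, 360 mm wide (y -180 to +180), 204 mm long (x). Origin: centre of the underside, under the rings. x runs along the spine away from the robot (yaw within 0.2), y to the left page. On each cover a fixed page block, 19 to 157 mm from the spine line, top at z 30.5 mm; on the right block lie three loose-turning stiff leaves.
- leaf_red (a joint): Turning angle (rad) of the top leaf (red tab) about the ring line: 0 flat on the right, 1.57 upright, 3.14 flat on the left. Stiff white card with colour fields, 3 mm thick, 190 mm along the spine, 22 to 160 mm from the line, about 0.09 kg. Turns freely, lightly damped: let go before upright it sinks back right, beyond upright it sinks onto the left page. At 0 its underside is 38 mm above the bench.
- leaf_yellow (a joint): The same for the middle leaf, with the yellow tab; lies at 0 (right) and is to stay there. At 0 its underside is 34.5 mm above the bench.
- leaf_blue (a joint): The same for the lowest leaf, with the blue tab; lies at 0 (right) and is to stay there. At 0 its underside is 31 mm above the bench.
- red_tab (a point): Middle of the red tab's bare part (moves with the leaf): 36 mm along the spine, 3 mm thick, standing out 160 to 178 mm from the ring line, at book x = +60 mm (end far from the robot), 3.6 mm above the ring line's height at angle 0. Below it is only the cover board: a fingertip leaning toward the spine can go in under it, 35 mm of free height.
- yellow_tab (a point): Middle of the yellow index tab, same size, at book x = 0, on the middle leaf.
- blue_tab (a point): Middle of the blue index tab, same size, at book x = -60 mm (the robot's end), on the lowest leaf.
- ring_line (a point): The line about which the leaves turn, at its middle: book x = 0, y = 0, z = 36 mm; it runs along the book's x. Two steel rings, 60 mm across, stand on it at x = -55 and +55 mm and reach up to z = 68 mm.
- cover_edge (a point): Middle of the outer edge of the right-hand cover board, on its upper face (book x = 0, y = -180 mm, z = 3 mm).
- brown_dish: Closed petri dish with dark brown medium, round, 15 mm high, loose, about 0.06 kg, slides easily on the bench; 84 mm across at the base, 91 mm at the lid (its centre stands 45.5 mm from whatever it touches). Origin: centre of its underside. Pushed up against the right cover its centre is at book y = -0.2255 m.
- red_dish: Same kind of petri dish with bright red medium; stands on the bench beside the brown one (either may be the nearer to the robot). To be left alone. Origin: centre of its underside.
- media_bottle: Small culture bottle with yellow liquid, 34 mm across, 117 mm high, standing loose at the back right. To be left alone. Origin: centre of its underside.
- timer: White bench timer, 36 x 68 x 64 mm, standing loose at the back. To be left alone. Origin: centre of its underside.
There are look-alikes about, which are no part of the job. Of the things that look like the brown_dish, take the one that is farthest to the robot's right at the start.

How it is judged:
By the outcome, as a careful person would: the job done as asked, in the order asked, and still so for the second after the job is handed in, with the robot touching nothing.
It also fails if it takes over 56 s, if anything falls off the work surface, if the arm or the gripper's body presses on something with over 40 N, if the wrist force passes 120 N, or if a joint passes its speed limit or range.

## Working session

There is one attempt and no reset: what is moved stays moved. The work goes in short steps, Python scripts to look and compute and a shell command to move; the robot and the scene stay as the last step left them, time stands still between calls to the robot, and variables do not carry over. Pictures are saved under pics/ and viewed, and the job is handed in when it is done.

```bash
ls; mkdir -p pics
cat > h.py <<'E'
import numpy as np, cv2
from station import manip, viewer, workorder
from scipy.spatial.transform import Rotation as R
def snap(n):
    s=viewer.snapshot(n); return s
def rotm(s):
    a=np.array(s["attitude"],float)
    return a if a.shape==(3,3) else R.from_quat(a).as_matrix()
def cloud(s):
    h,w=s["range_z"].shape
    u,v=np.meshgrid(np.arange(w),np.arange(h))
    K=np.array([[s["fx"],0,s["cx"]],[0,s["fy"],s["cy"]],[0,0,1.]])
    p=cv2.undistortPoints(np.stack([u.ravel(),v.ravel()],1).astype(np.float64)[:,None],K,np.array([s["k1"],0,0,0.]))[:,0]
    z=s["range_z"].ravel().astype(float)
    P=np.c_[p[:,0]*z,p[:,1]*z,z]
    W=P@rotm(s).T+np.array(s["origin"])
    W[z==0]=np.nan
    return W.reshape(h,w,3)
def proj(s,p):
    c=(np.atleast_2d(p)-np.array(s["origin"]))@rotm(s)
    x=c[:,0]/c[:,2];y=c[:,1]/c[:,2];r=x*x+y*y;k=1+s["k1"]*r
    return np.c_[s["fx"]*x*k+s["cx"],s["fy"]*y*k+s["cy"]]
def save(img,name,sc=1):
    cv2.imwrite("pics/"+name,cv2.resize(img[...,::-1],None,fx=sc,fy=sc,interpolation=cv2.INTER_CUBIC))
E
python3 - <<'E'
from h import *
print(manip.sense())
for n in("side","top"):
    s=snap(n);print(n,{k:v for k,v in s.items() if k not in("img","range_z")})
    save(s["img"],n+"0.png",1.5)
    np.savez(n+"0.npz",W=cloud(s),img=s["img"])
E
```

```text
pics
{'t': 0.0, 'q': array([-1.36950257e+00,  5.28472253e-01,  1.43391355e+00, -5.93041193e-06,
        1.18140891e+00, -1.78503531e-01]), 'qd': array([-0.00217406,  0.00156568,  0.00104362,  0.00019766, -0.00069052,
        0.00011862]), 'tau': array([ 1.70340834e-03, -4.42346549e+01, -1.78026438e+01, -1.93400462e-05,
        8.30909761e-03,  9.59076019e-07]), 'tcp_pos': array([ 0.23157935, -0.57970798,  0.21982634]), 'tool_rot': array([-0.694384  , -0.1342522 ,  0.69440562, -0.13269526]), 'force': array([-0.80329547,  0.57643955,  0.28170844]), 'ft_torque': array([-0.02916259, -0.00932929, -0.0317558 ]), 'finger_gap': 0.9989362285413772}
side {'fx': 440.1028558221099, 'fy': 440.1028558221099, 'cx': 253.69494239241854, 'cy': 194.72377487710662, 'k1': -0.02500305263639558, 'origin': array([0.56732497, 0.80269905, 0.79796367]), 'attitude': array([ 0.00504883,  0.90578254, -0.42357396, -0.01084451])}
top {'fx': 375.3974990389118, 'fy': 375.3974990389118, 'cx': 253.22690632833974, 'cy': 187.61474468887963, 'k1': 0.0385887829082543, 'origin': array([ 0.4046274 , -0.079027  ,  0.90540989]), 'attitude': array([-0.70476931,  0.70551265, -0.05099626,  0.05432777])}
```

View pics/side0.png

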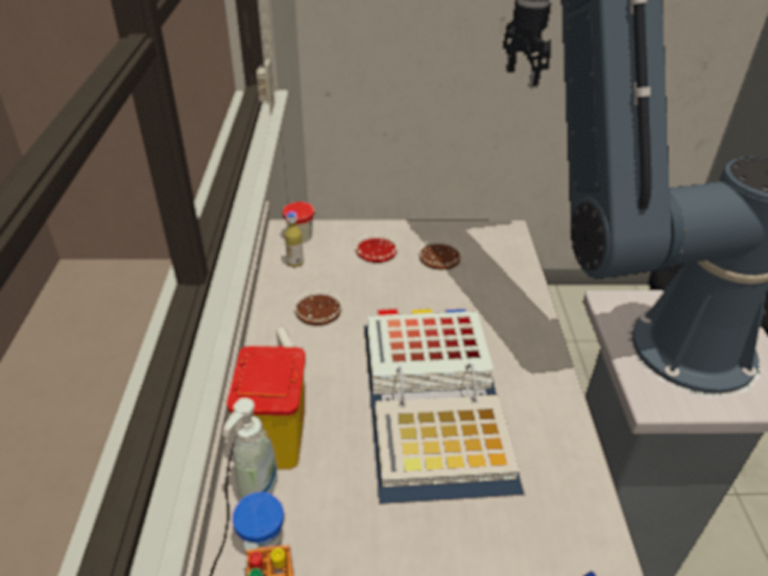

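View pics/top0.png

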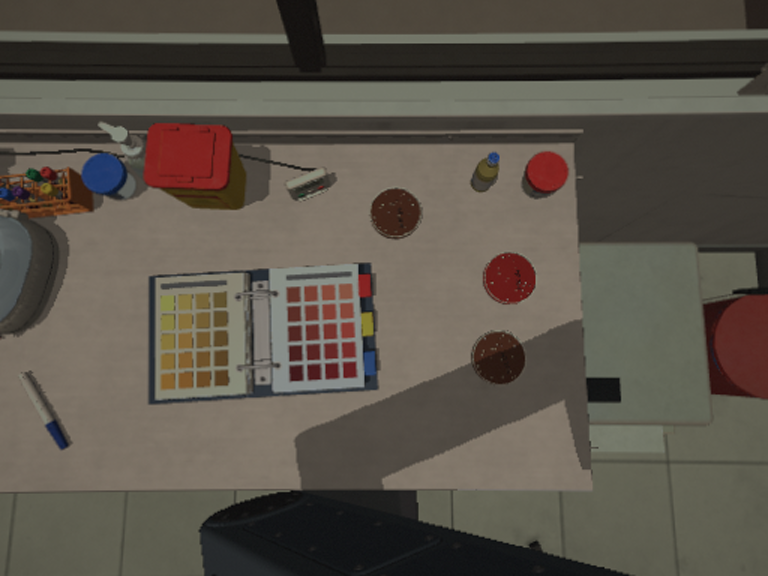

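Side picture: chart with white (right) page at about (430,350) and tabs at (388,312) red, (421,311) yellow, (455,311) blue. Top picture: brown look-alikes at (395,212) and (498,357), red dish at (510,278), bottle (487,172), timer (308,184). The one farthest right is the brown dish at (498,357), nearer the robot.

```bash
python3 - <<'E'
from h import *
d=np.load("top0.npz");W=d["W"];img=d["img"]
hsv=cv2.cvtColor(img,cv2.COLOR_RGB2HSV)
def near(u,v,r): 
    vv,uu=np.mgrid[:384,:512]; return (uu-u/1.5)**2+(vv-v/1.5)**2<r*r
for n,u,v in(("brownA",395,212),("brownB",498,357),("red",510,278)):
    m=near(u,v,24)&(W[...,2]>0.008)&(W[...,2]<0.03)
    P=W[m]; (cx,cy),r=cv2.minEnclosingCircle(P[:,:2].astype(np.float32))
    print(n,m.sum(),P.mean(0).round(4),(round(cx,4),round(cy,4)),round(r,4),np.median(P[:,2]).round(4))
for n,u,v in(("bottle",487,172),("timer",308,184)):
    m=near(u,v,20)&(W[...,2]>0.03); P=W[m]; print(n,P.min(0).round(3),P.max(0).round(3))
for n,u,v,lo,hi in(("red",364,286,0,8),("yel",367,324,20,35),("blue",370,363,105,125)):
    m=near(u,v,9)&(hsv[...,1]>130)&(hsv[...,2]>70)&(hsv[...,0]>=lo)&(hsv[...,0]<=hi)&(W[...,2]>0.02)
    P=W[m];print(n,m.sum(),P.mean(0).round(4),P[:,2].min().round(4),P[:,2].max().round(4), P.min(0).round(3),P.max(0).round(3))
# cover: dark blue
m=(hsv[...,0]>100)&(hsv[...,0]<130)&(hsv[...,2]<90)&(hsv[...,1]>80)&(W[...,2]<0.012)&(W[...,2]>-.005)
u0,u1,v0,v1=90,262,170,275
mm=np.zeros_like(m);mm[v0:v1,u0:u1]=m[v0:v1,u0:u1]
P=W[mm];r=cv2.minAreaRect(P[:,:2].astype(np.float32));print(len(P),r,cv2.boxPoints(r).round(4))
# page blocks
mm[:]=False;mm[v0:v1,u0:u1]=((W[...,2]>0.025)&(W[...,2]<0.06))[v0:v1,u0:u1]
P=W[mm];r=cv2.minAreaRect(P[:,:2].astype(np.float32));print(len(P),r,cv2.boxPoints(r).round(4))
# table z, edges
m=near(450,430,12);print("table",W[m].mean(0).round(4))
for v in (200,230,260,320):
  print(v,[ (u,W[v,u].round(3).tolist()) for u in range(380,396,2)])
E
python3 - <<'E'
import cv2
a=cv2.imread("pics/top0.png")
c=a[230:430,340:600];cv2.imwrite("pics/crop0.png",cv2.resize(c,None,fx=3,fy=3))
E
```

```text
brownA 133 [ 0.6493 -0.0991  0.0116] (0.6538, -0.1007) 0.0428 0.0105
brownB 129 [ 0.4177 -0.2602  0.0128] (0.4191, -0.261) 0.0421 0.0137
red 129 [ 0.5448 -0.2832  0.0123] (0.5458, -0.2829) 0.0422 0.0133
bottle [ 0.689 -0.257  0.03 ] [ 0.722 -0.224  0.119]
timer [0.677 0.008 0.03 ] [0.722 0.072 0.067]
red 120 [ 0.529  -0.0502  0.0408] 0.0371 0.0458 [ 0.512 -0.061  0.037] [ 0.546 -0.042  0.046]
yel 122 [ 0.4696 -0.0546  0.0372] 0.0341 0.0406 [ 0.453 -0.063  0.034] [ 0.487 -0.047  0.041]
blue 112 [ 0.4103 -0.0583  0.0334] 0.0295 0.0381 [ 0.393 -0.067  0.03 ] [ 0.428 -0.049  0.038]
7 ((0.3907454013824463, -0.05757778882980347), (0.014195055700838566, 6.458151619881392e-05), 89.81580352783203) [[ 0.3907 -0.0647]
 [ 0.3908 -0.0647]
 [ 0.3908 -0.0505]
 [ 0.3907 -0.0505]]
10154 ((0.46044254302978516, 0.10398472100496292), (0.19023461639881134, 0.3365100920200348), 3.5710549354553223) [[ 0.355   0.266 ]
 [ 0.376  -0.0699]
 [ 0.5659 -0.058 ]
 [ 0.5449  0.2778]]
table [nan nan nan]
200 [(380, [0.51, -0.38, 0.001]), (382, [0.51, -0.387, -0.004]), (384, [0.51, -0.39, -0.0]), (386, [0.51, -0.395, 
[... 201 characters left out ...]
 (384, [0.438, -0.386, 0.0]), (386, [0.438, -0.391, -0.001]), (388, [0.438, -0.396, -0.001]), (390, [0.448, -0.492, -0.257]), (392, [0.448, -0.5, -0.265]), (394, [0.448, -0.508, -0.269])]
260 [(380, [0.368, -0.373, -0.001]), (382, [0.368, -0.379, -0.003]), (384, [0.368, -0.383, -0.001]), (386, [0.368, -0.388, -0.003]), (388, [0.368, -0.392, -0.001]), (390, [0.368, -0.397, -0.002]), (392, [0.357, -0.496, -0.269]), (394, [0.358, -0.5, -0.261])]
320 [(380, [0.233, -0.365, -0.0]), (382, [0.234, -0.369, 0.002]), (384, [0.233, -0.375, -0.001]), (386, [0.233, -0.379, 0.0]), (388, [0.233, -0.384, -0.001]), (390, [0.233, -0.388, -0.001]), (392, [0.234, -0.392, 0.002]), (394, [0.233, -0.397, -0.001])]
```

View pics/crop0.png

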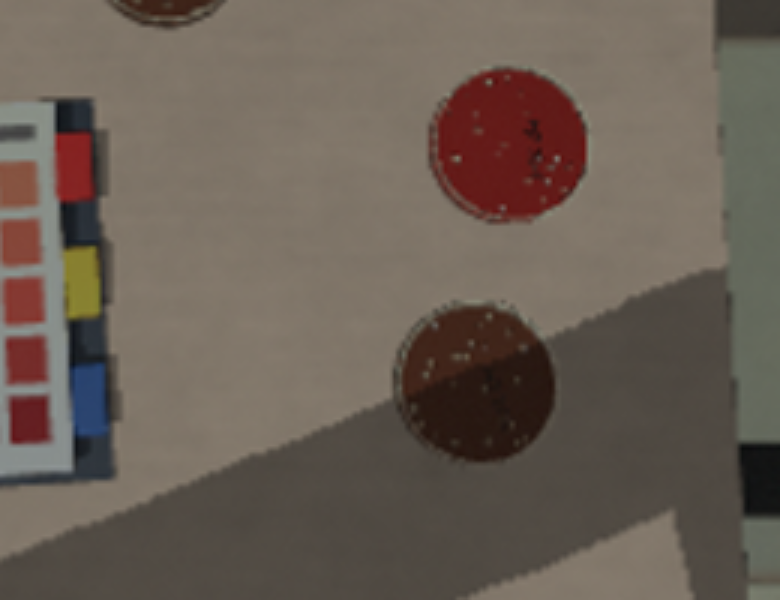

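The crop confirms it: a brown dish at crop (478,382) with the red dish beyond it at (508,145), and the other brown one is farther left. I choose the dish at (0.419,-0.261).

Run:
```python
from h import *
print(R.from_quat(manip.sense()["tool_rot"]).as_matrix().round(3))
d=np.load("side0.npz");W=d["W"];img=d["img"]
hsv=cv2.cvtColor(img,cv2.COLOR_RGB2HSV)
def near(u,v,r): 
    vv,uu=np.mgrid[:384,:512]; return (uu-u/1.5)**2+(vv-v/1.5)**2<r*r
for n,u,v,r in(("brownB",440,256,22),("red",376,250,22)):
    m=near(u,v,r)&(W[...,2]>0.008)&(W[...,2]<0.03)
    P=W[m]; (cx,cy),r=cv2.minEnclosingCircle(P[:,:2].astype(np.float32))
    print(n,m.sum(),P.mean(0).round(4),(round(cx,4),round(cy,4)),round(r,4))
for n,u,v,lo,hi in(("red",388,312,0,8),("yel",421,311,20,35),("blue",455,311,105,125)):
    m=near(u,v,9)&(hsv[...,1]>130)&(hsv[...,2]>70)&(hsv[...,0]>=lo)&(hsv[...,0]<=hi)&(W[...,2]>0.02)&(W[...,1]<-.04)
    P=W[m];print(n,m.sum(),P.mean(0).round(4) if m.any() else 0, P.min(0).round(3),P.max(0).round(3))
for nm,a,b,o in(("t",60,280,0),):
    T=np.load("top0.npz")["W"]
    mm=np.zeros((384,512),bool);mm[170:275,90:262]=((T[...,2]>0.025)&(T[...,2]<0.06))[170:275,90:262]
    P=T[mm]; 
    # right page leaf (z~41)
    q=P[(P[:,1]<0.09)];print("right leaf z",np.median(q[:,2]).round(4)); q=P[P[:,1]>.14];print("left z",np.median(q[:,2]).round(4))
s=img[0:70,320:400];save(s,"grip.png",8)
```

```text
[[-0.     0.371 -0.929]
 [ 0.002 -0.929 -0.371]
 [-1.    -0.002 -0.   ]]
brownB 95 [ 0.4207 -0.2601  0.0113] (0.4172, -0.2603) 0.0445
red 100 [ 0.5455 -0.2837  0.0111] (0.5434, -0.2833) 0.0455
red 40 [ 0.5287 -0.0513  0.0411] [ 0.513 -0.06   0.038] [ 0.544 -0.042  0.045]
yel 29 [ 0.4689 -0.0568  0.038 ] [ 0.453 -0.064  0.035] [ 0.485 -0.05   0.041]Traceback (most recent call last):
  File "<stdin>", line 13, in <module>
    return umr_minimum(a, axis, None, out, keepdims, initial, where)
ValueError: zero-size array to reduction operation minimum which has no identity
```

```bash
python3 -m crank '[0,30,50,0,0.15, 0,60,100,0,0.3, 0,90,150,0,0.46, 0,120,200,0,0.62, 0,150,250,0,0.78, 0,180,300,0,0.94, 0,210,350,0,1.1, 0,240,400,-20,1.257, 0,270,450,-40,1.257, 0,300,480,-60,1.257]' 20
python3 - <<'E'
from h import *
st=manip.sense();print(st["tcp_pos"],R.from_quat(st["tool_rot"]).as_matrix().round(3).tolist(),st["q"].round(2),st["force"],st["finger_gap"])
for n in("side","top"):
    s=snap(n);W=cloud(s);np.savez(n+"1.npz",W=W,img=s["img"])
    c=proj(s,st["tcp_pos"]+[0,0,-.02])[0];print(c)
    u,v=c.astype(int);a=s["img"][max(0,v-70):v+70,max(0,u-70):u+70];save(a,n+"1.png",4)
E
```

```text
t: 1.35
tcp_pos: [0.5319, -0.0977, 0.16]
tool_rot: [0.483, 0.517, -0.483, 0.516]
force: [-0.4, -1.5, 0.8]
finger_gap: 0.004
[ 0.53187961 -0.09773117  0.16000332] [[-0.001, 0.998, 0.068], [0.001, 0.068, -0.998], [-1.0, -0.001, -0.001]] [-0.39  0.5   1.7   0.    0.94 -0.46] [-0.41138025 -1.50336726  0.84063839] 0.0037677174691464243
[257.17923976 166.13378306]
[264.00515227 181.72131251]
```

View pics/side1.png

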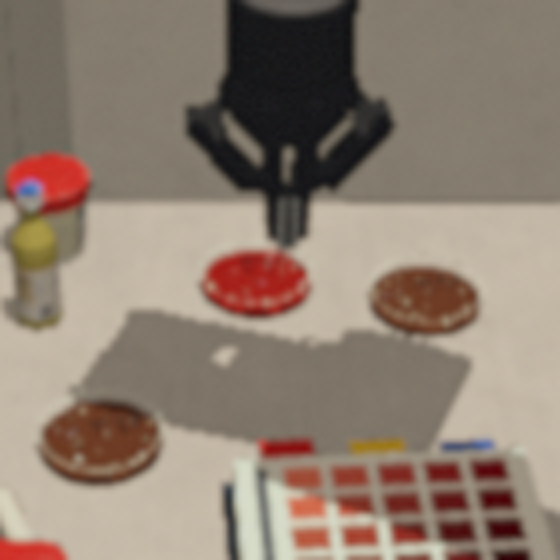

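View pics/top1.png

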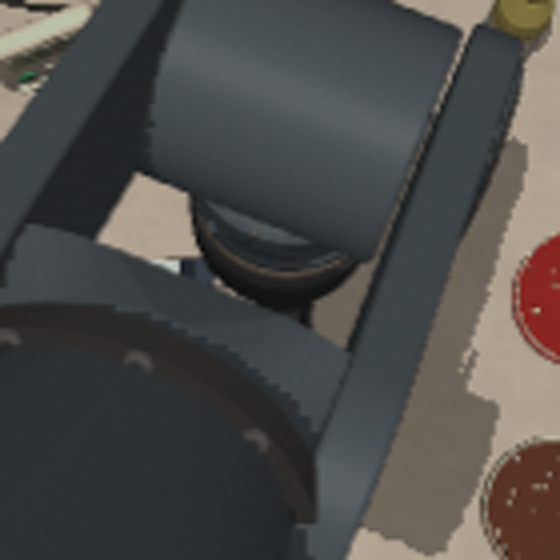

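The side crop shows the shut fingers at about (288,225), red tab at (288,448) below. Now measure the fingertip geometry.

Run:
```python
import numpy as np
d=np.load("side1.npz");W=d["W"]
P=W.reshape(-1,3);t=np.array([0.5319,-0.0977,0.16])
q=P-t
m=(abs(q[:,0])<.05)&(abs(q[:,1])<.05)&(q[:,2]>-.05)&(q[:,2]<.06)
q=q[m]
for z in np.arange(-.04,.06,.006):
    k=q[(q[:,2]>=z)&(q[:,2]<z+.006)]
    if len(k):print(round(z,3),len(k),k.min(0).round(4),k.max(0).round(4),np.median(k[:,1]).round(4))
```

```text
0.014 14 [-0.0134  0.0065  0.0144] [0.0039 0.0131 0.0198] 0.0104
0.02 24 [-0.0133  0.0043  0.0201] [0.0114 0.0127 0.0259] 0.0086
0.026 22 [-0.0132  0.0044  0.026 ] [0.0114 0.0127 0.0318] 0.0089
0.032 21 [-0.0131  0.0043  0.032 ] [0.0115 0.0129 0.0377] 0.0086
0.038 24 [-0.0152  0.0046  0.0384] [0.0116 0.0134 0.0439] 0.0089
0.044 24 [-0.015  -0.0127  0.0446] [0.0117 0.0149 0.05  ] 0.0084
0.05 29 [-0.0171 -0.0037  0.05  ] [0.0189 0.0143 0.0559] 0.01
0.056 27 [-0.0314 -0.0026  0.0562] [0.0287 0.0155 0.0599] 0.0111
```

Run:
```python
from h import *
st=manip.sense();t=st["tcp_pos"];print(t,st["t"])
s=snap("side");W=cloud(s)
im=s["img"].copy()
out=cv2.resize(im[100:200,190:320],None,fx=6,fy=6,interpolation=cv2.INTER_CUBIC)
for dz,c in((0,(255,0,0)),(-.025,(0,255,0)),(.02,(0,0,255))):
    p=(proj(s,t+[0,0,dz])[0]-[190,100]+.5)*6;cv2.circle(out,tuple(int(x) for x in p),4,c,-1)
save(out,"side2.png")
q=W.reshape(-1,3)-t
m=(abs(q[:,0])<.03)&(abs(q[:,1])<.03)&(q[:,2]>-.06)&(q[:,2]<.03);print(q[m].min(0),m.sum())
print(manip.sense()["tcp_pos"])
```

```text
[ 0.53258109 -0.09689591  0.15859164] 1.45
[-0.01417746 -0.00774425  0.01382878] 57
[ 0.53168111 -0.09850077  0.15940504]
```

View pics/side2.png

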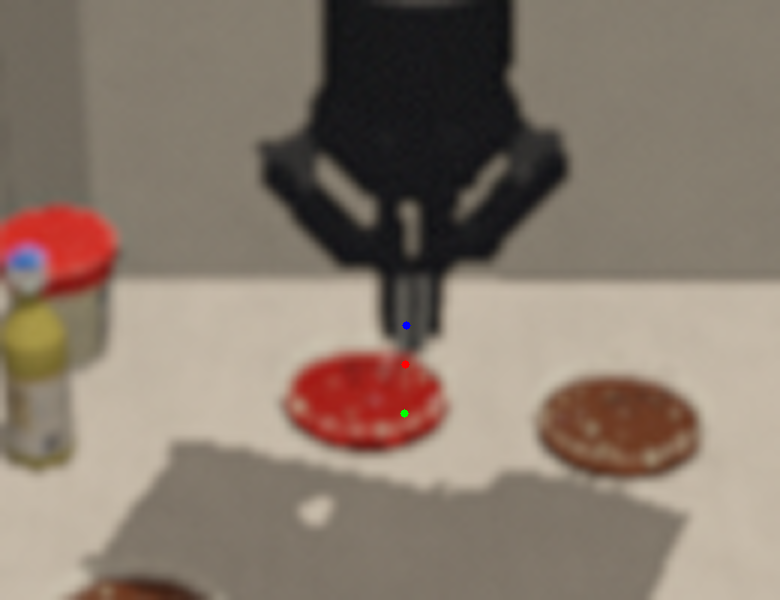

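```bash
python3 -m crank '[0,0,-10,-30,0, 0,0,-10,-60,0, 0,0,-10,-70,0, 0,0,-10,-70,0]'
cat > look.py <<'E'
import sys
from h import *
tag=sys.argv[1]; r=int(sys.argv[2]) if len(sys.argv)>2 else 55
st=manip.sense();t=st["tcp_pos"];print(t.round(4),st["t"],st["force"].round(2))
s=snap("side");W=cloud(s);np.savez("last.npz",W=W,img=s["img"],t=t)
c=proj(s,t)[0].astype(int);u0=max(0,c[0]-int(r*1.3));v0=max(0,c[1]-r)
k=600//(2*r)
out=cv2.resize(s["img"][v0:v0+2*r,u0:u0+int(2.6*r)],None,fx=k,fy=k,interpolation=cv2.INTER_CUBIC)
for dz,cc in((0,(255,0,255)),(-.025,(0,255,0))):
    p=(proj(s,t+[0,0,dz])[0]-[u0,v0]+.5)*k;cv2.circle(out,tuple(int(x) for x in p),3,cc,-1)
save(out,tag+".png")
q=W.reshape(-1,3)-t
m=(abs(q[:,0])<.03)&(abs(q[:,1])<.03)&(W.reshape(-1,3)[:,2]>.006)&(q[:,2]<.03)
if m.any(): print("lowest rel",q[m].min(0).round(4),m.sum())
E
python3 look.py side3
```

```text
t: 2.0
tcp_pos: [0.5312, -0.1111, 0.0908]
tool_rot: [0.483, 0.516, -0.484, 0.516]
force: [-0.3, -0.2, -0.4]
finger_gap: -0.002
[ 0.5312 -0.1111  0.0908] 2.0 [-0.3  -0.22 -0.43]
lowest rel [-0.015   0.0011  0.0118] 47
```

View pics/side3.png

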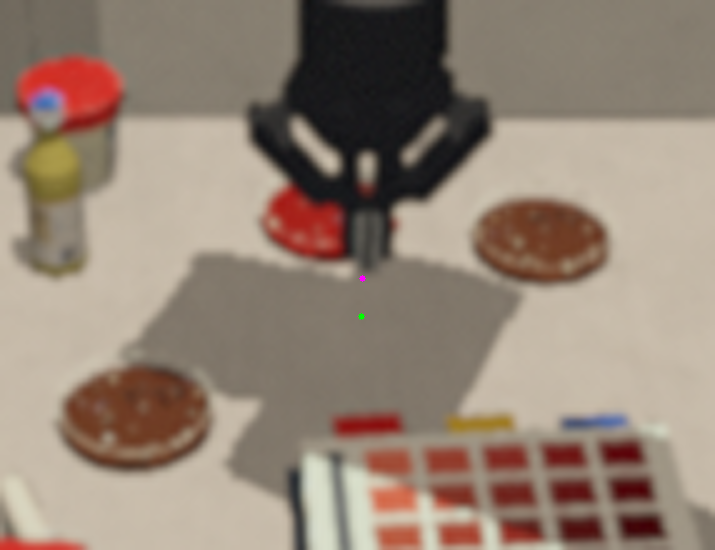

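```bash
python3 -m crank '[0,0,0,-30,0, 0,0,0,-50,0, 0,0,0,-55,0, 0,0,0,-55,0]'
python3 look.py side4
```

```text
t: 2.55
tcp_pos: [0.5323, -0.1107, 0.0366]
tool_rot: [0.483, 0.516, -0.483, 0.517]
force: [-0.5, -0.0, 1.1]
finger_gap: -0.003
[ 0.5323 -0.1107  0.0366] 2.55 [-0.47 -0.01  1.09]
lowest rel [-0.0152  0.0034  0.014 ] 42
```

View pics/side4.png

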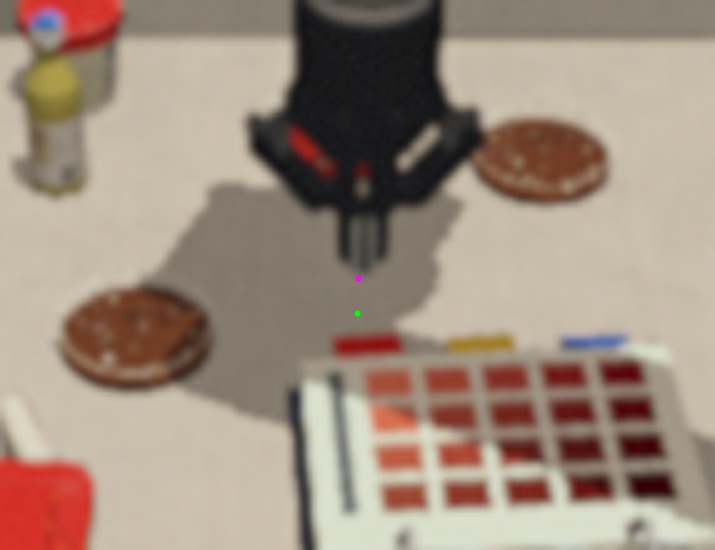

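```bash
python3 -m crank '[0,0,0,-4,0, 0,0,0,-8,0, 0,0,0,-8,0]'; python3 -m crank '[0,0,0,-2,0, 0,0,0,-4,0, 0,0,0,-4,0]'; python3 -m crank '[0,0,0,-2,0, 0,0,0,-2,0]'
```

```text
t: 2.98
tcp_pos: [0.5315, -0.1103, 0.0276]
tool_rot: [0.483, 0.516, -0.483, 0.516]
force: [-0.4, -0.4, -0.5]
finger_gap: -0.001
t: 3.35
tcp_pos: [0.5316, -0.1104, 0.0236]
tool_rot: [0.483, 0.516, -0.483, 0.516]
force: [-0.2, 0.0, -0.0]
finger_gap: 0.001
t: 3.6
tcp_pos: [0.5316, -0.1104, 0.0217]
tool_rot: [0.483, 0.516, -0.483, 0.516]
force: [-0.4, 0.5, -0.4]
finger_gap: 0.002
```

```bash
python3 -m crank '[0,0,0,-8,0, 0,0,0,-16,0, 0,0,0,-24,0, 0,0,0,-24,0]'; python3 -m crank '[0,0,0,-3,0, 0,0,0,-3,0]';python3 look.py side5
```

```text
t: 4.1
tcp_pos: [0.5311, -0.1102, -0.0032]
tool_rot: [0.483, 0.517, -0.483, 0.516]
force: [-0.6, -0.2, -0.2]
finger_gap: 0.007
t: 4.35
tcp_pos: [0.5317, -0.1104, -0.0053]
tool_rot: [0.483, 0.516, -0.483, 0.516]
force: [0.1, 0.2, 0.5]
finger_gap: -0.002
[ 0.5317 -0.1104 -0.0053] 4.35 [0.07 0.21 0.52]
lowest rel [-0.0131  0.0012  0.0159] 35
```

View pics/side5.png

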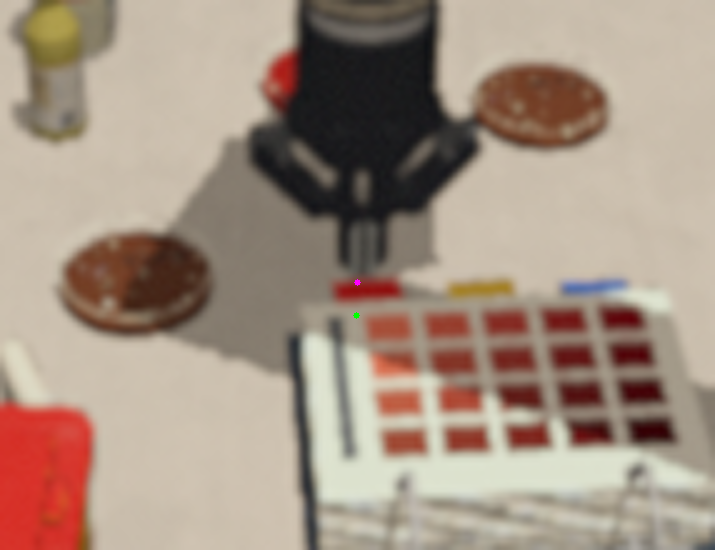

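```bash
python3 -m crank '[0,0,0,-2,0, 0,0,0,-4,0, 0,0,0,-4,0]'; python3 -m crank '[0,0,0,-2,0, 0,0,0,-2,0]'; python3 -m crank '[0,0,0,-1.5,0, 0,0,0,-1.5,0]'
```

```text
t: 4.78
tcp_pos: [0.5316, -0.1104, -0.0093]
tool_rot: [0.483, 0.516, -0.483, 0.516]
force: [-0.3, 0.8, 0.5]
finger_gap: -0.003
t: 5.03
tcp_pos: [0.5319, -0.1105, -0.0104]
tool_rot: [0.483, 0.516, -0.483, 0.516]
force: [-0.9, 0.2, 6.3]
finger_gap: -0.003
t: 5.28
tcp_pos: [0.5319, -0.1105, -0.0105]
tool_rot: [0.483, 0.516, -0.483, 0.517]
force: [-3.2, 1.5, 16.7]
finger_gap: -0.001
```

Bench contact at TCP z = −0.0105, so the shut tips stand about 10.5 mm behind the reported TCP rather than 25 mm ahead of it. The pictures agree, so I will use the measured value.

```bash
python3 -m crank '[0,0,0,15,0, 0,0,0,35,0, 0,-1,15,35,0, 0,-2,28,35,0, 0,-2,31,35,0, 0,-2,31,35,0]'; python3 look.py side6
```

```text
t: 6.02
tcp_pos: [0.5294, -0.0787, 0.0217]
tool_rot: [0.483, 0.517, -0.483, 0.516]
force: [0.6, -0.4, -0.2]
finger_gap: 0.0
[ 0.5294 -0.0787  0.0217] 6.025 [ 0.56 -0.45 -0.22]
lowest rel [-0.0164  0.0027  0.0119] 84
```

View pics/side6.png

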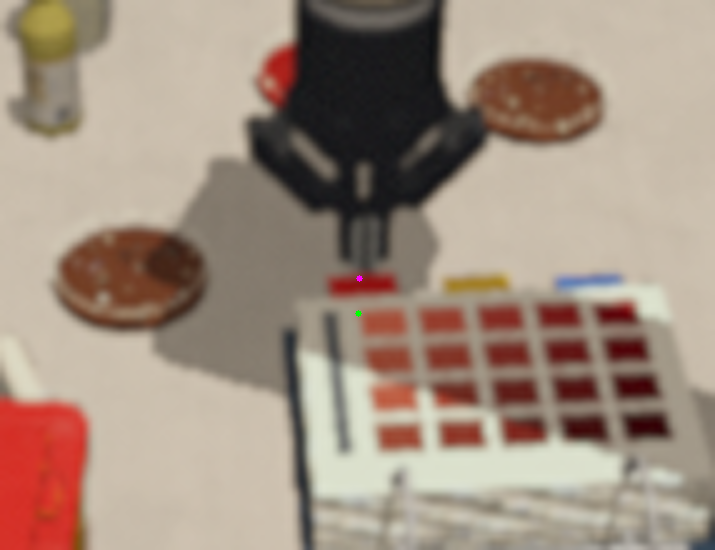

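The finger at (364,240) stands just behind the red tab (363,285), centred on it. Inch in to contact.

```bash
python3 -m crank '[0,0,2,0,0, 0,0,4,0,0, 0,0,4,0,0]'; python3 -m crank '[0,0,2,0,0, 0,0,2,0,0]'; python3 -m crank '[0,0,1.5,0,0, 0,0,1.5,0,0]'
```

```text
t: 6.45
tcp_pos: [0.5297, -0.0754, 0.0223]
tool_rot: [0.483, 0.516, -0.483, 0.516]
force: [-0.5, -0.1, -0.7]
finger_gap: -0.001
t: 6.7
tcp_pos: [0.5297, -0.0733, 0.0223]
tool_rot: [0.483, 0.516, -0.483, 0.516]
force: [0.4, 0.0, -0.2]
finger_gap: -0.004
t: 6.95
tcp_pos: [0.5298, -0.0721, 0.0224]
tool_rot: [0.483, 0.516, -0.483, 0.516]
force: [-0.3, -1.4, 0.2]
finger_gap: 0.001
```

```bash
python3 -m crank '[0,0,1,0,0, 0,0,1,0,0]'
```

```text
t: 7.2
tcp_pos: [0.5299, -0.0719, 0.0224]
tool_rot: [0.483, 0.516, -0.483, 0.517]
force: [-1.2, -5.0, -0.5]
finger_gap: 0.0
```

```bash
python3 -m crank '[0,0,0,3,0, 0,0,0.2,6,0, 0,0,0.4,9,0, 0,0,0.6,12,0, 0,0,0.6,12,0]'; python3 look.py side7
```

```text
t: 7.82
tcp_pos: [0.5299, -0.0712, 0.0347]
tool_rot: [0.483, 0.516, -0.483, 0.517]
force: [-0.7, -5.9, -0.0]
finger_gap: -0.001
[ 0.5299 -0.0712  0.0347] 7.825 [-0.7  -5.95 -0.04]
lowest rel [-0.0262  0.0029  0.0152] 110
```

View pics/side7.png

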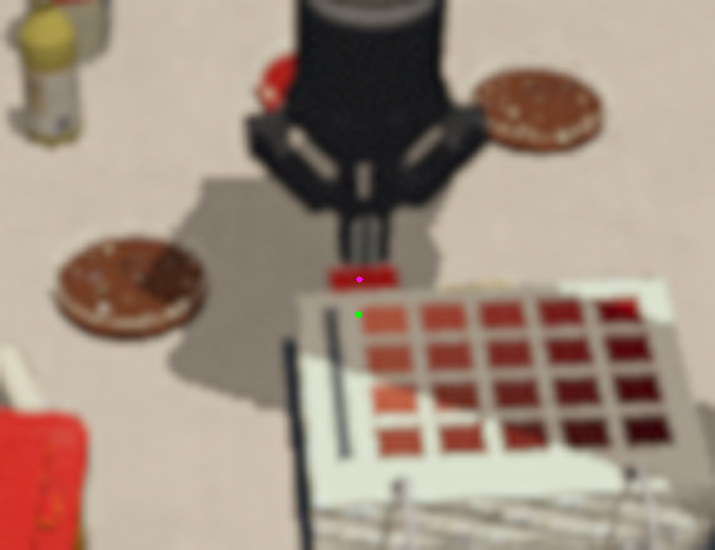

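The red leaf has lifted with the fingertip (tab at (363,277) above its old place, blue tab now hidden by the leaf). Continue along the arc.

```bash
python3 -m crank '[0,0,0.3,3,0, 0,0,0.6,6,0, 0,-0.1,1,9,0, 0,-0.1,1.5,12,0, 0,-0.1,2,15,0, 0,-0.2,2.6,18,0, 0,-0.2,3.2,21,0, 0,-0.2,3.9,24,0, 0,-0.3,4.6,27,0, 0,-0.3,5.4,30,0]'; python3 look.py side8
```

```text
t: 9.12
tcp_pos: [0.5296, -0.066, 0.0648]
tool_rot: [0.483, 0.516, -0.483, 0.517]
force: [-1.3, -5.9, 0.8]
finger_gap: -0.002
[ 0.5296 -0.066   0.0648] 9.125 [-1.31 -5.89  0.8 ]
lowest rel [-0.0297 -0.0057  0.0119] 131
```

View pics/side8.png

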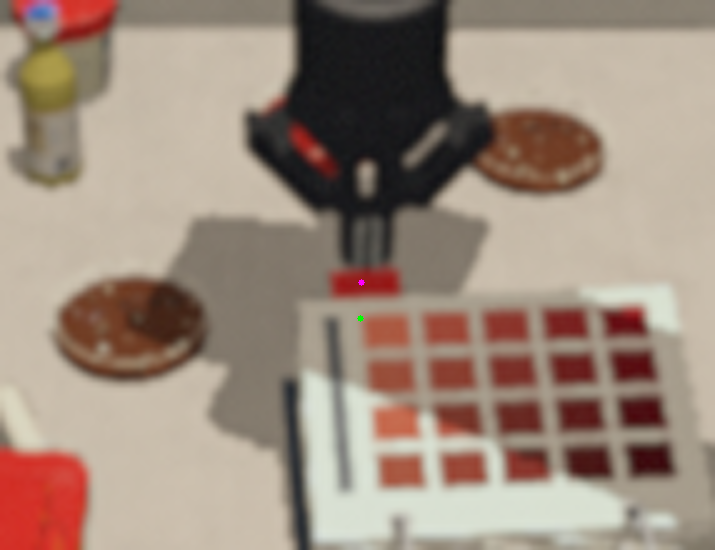

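```bash
python3 -m crank '[0,-0.1,1.3,4.5,0, 0,-0.2,2.6,8.9,0, 0,-0.4,5.6,17.7,0, 0,-0.6,9.2,26.4,0, 0,-0.9,13.1,34.8,0, 0,-1.2,17.5,43,0, 0,-1.5,22.3,51,0, 0,-1.8,27.6,58.7,0, 0,-2.2,33.2,66.2,0, 0,-2.2,33.4,66.2,0]'; python3 look.py side9 70
```

```text
t: 10.42
tcp_pos: [0.5278, -0.032, 0.1316]
tool_rot: [0.483, 0.516, -0.483, 0.517]
force: [-0.9, -6.6, 3.6]
finger_gap: -0.007
[ 0.5278 -0.032   0.1316] 10.425 [-0.88 -6.65  3.56]
lowest rel [-0.029   0.0025 -0.095 ] 218
```

View pics/side9.png

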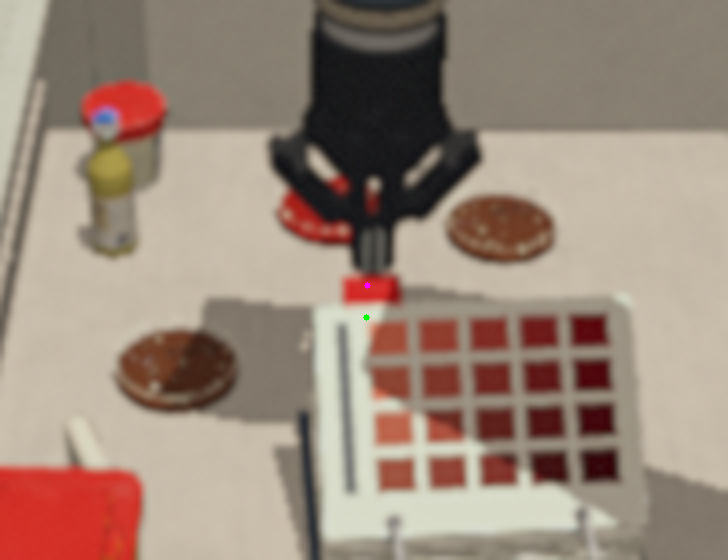

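```bash
python3 -m crank '[0,-0.3,3.6,5,0, 0,-0.5,7.8,9.8,0, 0,-1.1,16.5,18.5,0, 0,-1.7,26,26.5,0, 0,-2.4,36,33,0, 0,-3,46.4,38,0, 0,-3.8,57.2,42,0, 0,-4.5,68.4,45,0, 0,-5.3,80,47,0, 0,-6,91.8,48,0]'; python3 look.py side10 80
```

```text
t: 11.72
tcp_pos: [0.521, 0.0612, 0.1785]
tool_rot: [0.483, 0.516, -0.483, 0.516]
force: [0.3, -0.6, -0.2]
finger_gap: -0.001
[0.521  0.0612 0.1785] 11.725 [ 0.33 -0.59 -0.16]
lowest rel [-0.0299 -0.0019 -0.039 ] 648
```

View pics/side10.png

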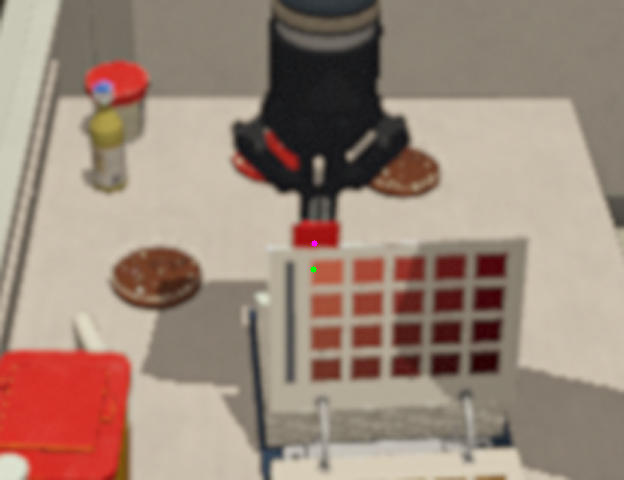

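The red leaf is near upright with its tab at (316,234) in front of the fingertip. Push gently past upright.

```bash
python3 -m crank '[0,-0.7,10,-2,0, 0,-1.3,20,-4,0, 0,-2,30,-6,0, 0,-2.6,38,-8,0, 0,-3.2,46,-10,0, 0,-3.7,53,-10,0, 0,-4,60,-10,0, 0,-4.4,66,-10,0, 0,-4.7,70,-10,0, 0,-4.7,70,-10,0]'; python3 look.py side11 90
```

```text
t: 13.02
tcp_pos: [0.5165, 0.1305, 0.1685]
tool_rot: [0.483, 0.516, -0.483, 0.516]
force: [0.5, 0.1, -0.3]
finger_gap: 0.001
[0.5165 0.1305 0.1685] 13.025 [ 0.53  0.11 -0.3 ]
lowest rel [-0.03   -0.0299 -0.1625] 1336
```

View pics/side11.png

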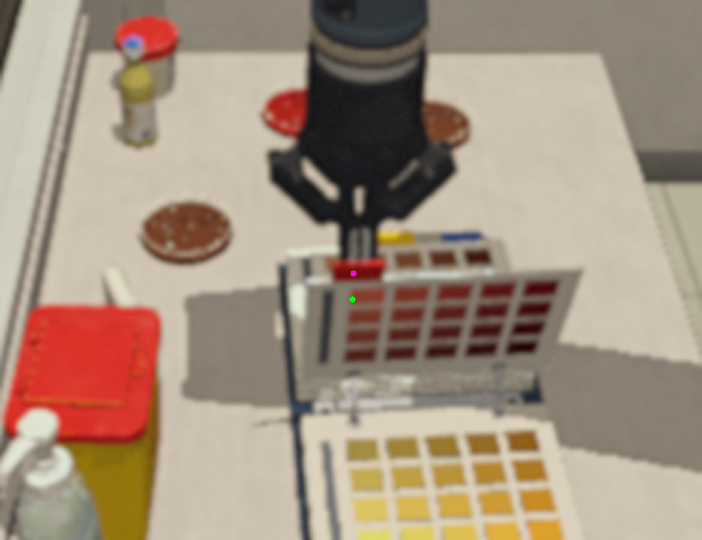

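The leaf is upright/leaning left with the red tab at (358,270), yellow and blue tabs still at the right (397,238),(462,237). Hold and see it sink.

```bash
python3 -m crank '[0,-0.3,5,0,0, 0,-0.6,10,0,0, 0,-0.6,10,0,0, 0,-0.6,10,0,0]'; python3 look.py side12 90
```

```text
t: 13.58
tcp_pos: [0.5159, 0.1403, 0.1685]
tool_rot: [0.483, 0.516, -0.483, 0.516]
force: [-0.4, 0.4, 0.6]
finger_gap: 0.002
[0.5159 0.1403 0.1685] 13.575 [-0.45  0.38  0.57]
lowest rel [-0.0298 -0.03   -0.1624] 463
```

View pics/side12.png

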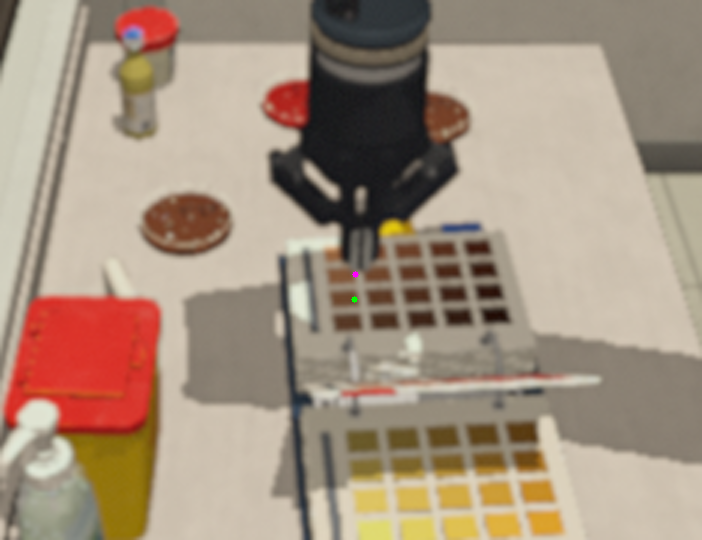

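The leaf is past upright, sinking left (edge-on at (470,385)). Retreat toward the dish meanwhile.

```bash
python3 -m crank '[0,0,-20,20,0, 0,0,-60,30,0, 0,-10,-115,30,0, 0,-24,-170,20,0, 0,-38,-225,0,0, 0.3,-52,-280,-20,0, 0.59,-66,-335,-40,0, 0.59,-80,-390,-60,0, 0.59,-92,-445,-80,0, 0.59,-97,-485,-80,0]'
python3 -m crank '[0.59,0,0,0,0, 0.59,0,0,0,0]'
python3 - <<'E'
from h import *
st=manip.sense();t=st["tcp_pos"];print(t,st["finger_gap"],st["force"])
for n in("side","top"):
    s=snap(n);W=cloud(s);np.savez(n+"2.npz",W=W,img=s["img"]);save(s["img"],n+"13.png",1.5)
    q=W.reshape(-1,3)-t
    m=(abs(q[:,0])<.07)&(abs(q[:,1])<.03)&(q[:,2]>-.06)&(q[:,2]<.03);print(n,q[m].min(0).round(4) if m.any() else 0,m.sum())
E
```

```text
t: 14.88
tcp_pos: [0.4173, -0.3467, 0.0869]
tool_rot: [0.484, 0.517, -0.484, 0.515]
force: [-0.2, -0.1, 0.6]
finger_gap: 0.59
t: 15.12
tcp_pos: [0.4185, -0.344, 0.0884]
tool_rot: [0.484, 0.517, -0.483, 0.516]
force: [-0.5, 0.8, 0.3]
finger_gap: 0.591
[ 0.41846181 -0.34403791  0.08835608] 0.5907080565818046 [-0.48494331  0.84045298  0.32488103]
side [-0.0392 -0.0114  0.0145] 36
top 0 0
```

View pics/side13.png

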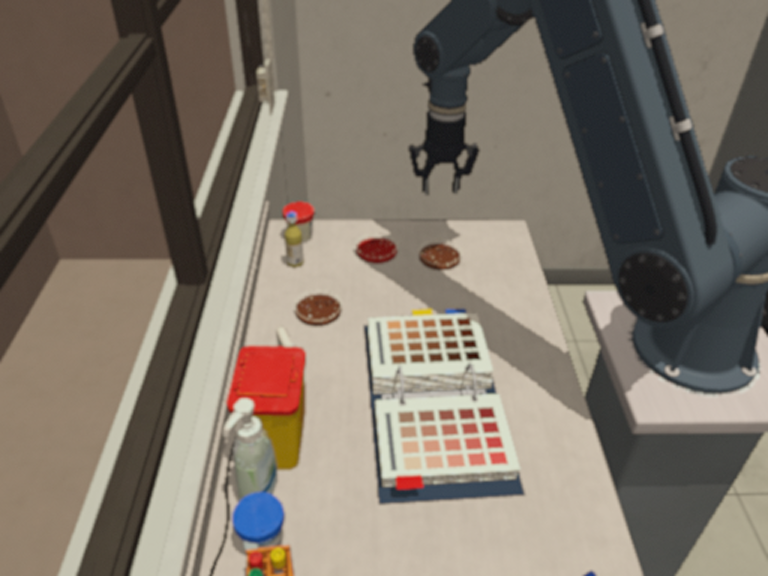

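View pics/top13.png

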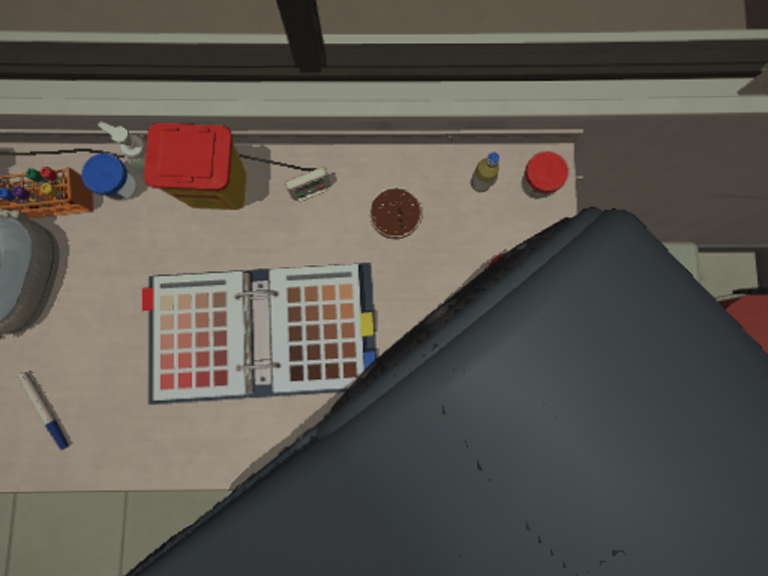

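The red leaf lies flat left (red tab at (148,299) top / (409,483) side), yellow (367,324) and blue (370,358) tabs still right, book apparently unmoved. Check the dish and book pose, then descend behind the dish.

```bash
python3 -m crank '[0.59,0,0,-40,0, 0.59,0,0,-80,0, 0.59,0,0,-96,0, 0.59,0,0,-96,0]'
python3 - <<'E'
from h import *
st=manip.sense();t=st["tcp_pos"];print(t)
def near(u,v,r): 
    vv,uu=np.mgrid[:384,:512]; return (uu-u/1.5)**2+(vv-v/1.5)**2<r*r
T=np.load("top2.npz");S=np.load("side2.npz")
for nm,D,L in(("top",T,(("yel",367,324,20,35),("red",148,299,0,8))),("side",S,(("yel",421,311,20,35),("red",409,483,0,8)))):
  W=D["W"];hsv=cv2.cvtColor(D["img"],cv2.COLOR_RGB2HSV)
  for n,u,v,lo,hi in L:
    m=near(u,v,10)&(hsv[...,1]>130)&(hsv[...,2]>70)&(hsv[...,0]>=lo)&(hsv[...,0]<=hi)&(W[...,2]>0.02)
    P=W[m];print(nm,n,m.sum(),P.mean(0).round(4))
s=snap("side");W=cloud(s);np.savez("side3.npz",W=W,img=s["img"])
q=W.reshape(-1,3)-t
m=(abs(q[:,0])<.07)&(abs(q[:,1])<.025)&(q[:,2]<.03)&(q[:,2]+t[2]>.004);print(q[m].min(0).round(4),q[m].max(0).round(4),m.sum())
for n,u,v in(("brown",440,256),):
    m=near(u,v,22)&(W[...,2]>0.008)&(W[...,2]<0.03)&(W[...,1]>-.32)
    (cx,cy),r=cv2.minEnclosingCircle(W[m][:,:2].astype(np.float32));print(n,cx,cy,r,W[m].mean(0))
save(s["img"][110:230,190:350],"side14.png",5)
E
```

```text
t: 15.72
tcp_pos: [0.4188, -0.3435, -0.008]
tool_rot: [0.483, 0.517, -0.483, 0.516]
force: [0.3, 0.2, 0.5]
finger_gap: 0.59
[ 0.41881717 -0.34352022 -0.0080415 ]
top yel 130 [ 0.4698 -0.0539  0.037 ]
top red 105 [0.5093 0.2863 0.0336]
side yel 45 [ 0.4678 -0.0547  0.0377]
side red 132 [0.5086 0.286  0.0334]
[-0.0394 -0.017   0.0121] [0.0699 0.0226 0.0292] 44
brown 0.4152759313583374 -0.26190096139907837 0.045199137181043625 [ 0.41684496 -0.26062565  0.01144513]
```

View pics/side14.png

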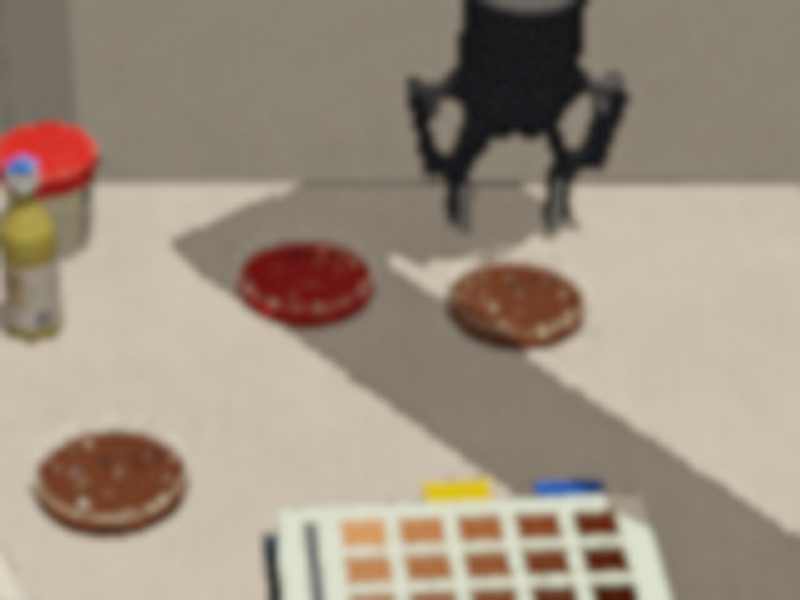

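Fingers at (457,215) and (560,215) straddle the line to the brown dish (517,305), centred. Push slowly along book +y with a slight +x drift.

```bash
python3 -m crank '[0.59,1,12,-2,0, 0.59,2,24,-2,0, 0.59,2.5,32,-2,0, 0.59,4,40,-2,0, 0.59,6,50,-2,0, 0.59,8,60,-2,0, 0.59,10,70,-2,0, 0.59,12,80,-2,0, 0.59,14,90,-2,0, 0.59,14,90,-2,0]'
cat > dish.py <<'E'
import sys
from h import *
st=manip.sense();t=st["tcp_pos"];print(t.round(4),st["force"].round(2))
s=snap("side");W=cloud(s);np.savez("last.npz",W=W,img=s["img"])
g=np.array([.418+0.0,-.26]) if len(sys.argv)<4 else np.array([float(sys.argv[2]),float(sys.argv[3])])
hsv=cv2.cvtColor(s["img"],cv2.COLOR_RGB2HSV)
d=np.hypot(W[...,0]-g[0],W[...,1]-g[1])
m=(d<.056)&(W[...,2]>0.007)&(W[...,2]<0.022)&(hsv[...,1]>90)&(hsv[...,0]<16)
P=W[m];(cx,cy),r=cv2.minEnclosingCircle(P[:,:2].astype(np.float32));print("dish",m.sum(),round(cx,4),round(cy,4),round(r,4),P.mean(0).round(4))
o=np.array([.458,.1144]);e=np.array([cx,cy])-o;a=.066
print("book xy",(e@[np.cos(a),np.sin(a)]).round(4),(e@[-np.sin(a),np.cos(a)]).round(4))
save(s["img"][120:260,180:360],sys.argv[1]+".png",4)
E
python3 dish.py side15 .432 -.203
```

```text
t: 17.02
tcp_pos: [0.4327, -0.2534, -0.0096]
tool_rot: [0.483, 0.517, -0.483, 0.516]
force: [0.0, -0.4, 0.0]
finger_gap: 0.592
[ 0.4327 -0.2534 -0.0096] [ 0.03 -0.45  0.03]
dish 142 0.4279 -0.2 0.0415 [ 0.4294 -0.1961  0.0091]
book xy -0.0508 -0.3117
```

View pics/side15.png

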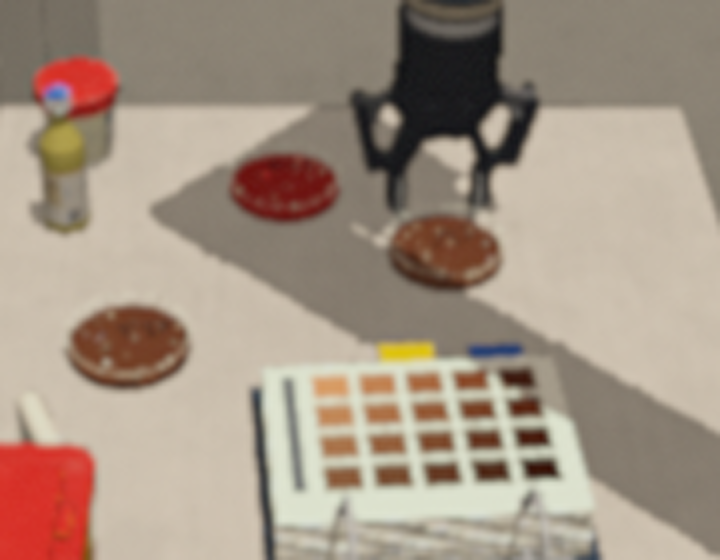

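The dish, at (445,248), rides in front of both fingers. Continue.

```bash
python3 -m crank '[0.59,2,8,0,0, 0.59,4,16,0,0, 0.59,6,25,0,0, 0.59,8,34,0,0, 0.59,10,43,0,0, 0.59,12,52,0,0, 0.59,14,60,0,0, 0.59,16,68,0,0, 0.59,17,74,0,0, 0.59,18,78,0,0]'
python3 dish.py side16 .447 -.122
```

```text
t: 18.32
tcp_pos: [0.451, -0.1763, -0.0095]
tool_rot: [0.483, 0.516, -0.483, 0.516]
force: [-0.4, -0.0, -0.5]
finger_gap: 0.589
[ 0.451  -0.1763 -0.0095] [-0.43 -0.04 -0.51]
dish 142 0.4457 -0.1252 0.0419 [ 0.4479 -0.1273  0.0089]
book xy -0.028 -0.2383
```

View pics/side16.png

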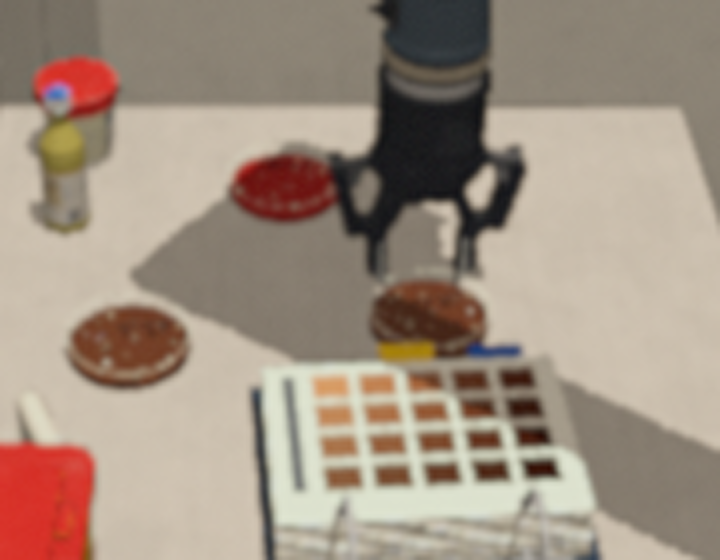

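```bash
python3 -m crank '[0.59,0,4,0,0, 0.59,-0.3,8,0,0, 0.59,-0.3,10,0,0, 0.59,-0.3,10,0,0]'; python3 -m crank '[0.59,0,1,0,0, 0.59,0,2,0,0, 0.59,0,2,0,0]'
```

```text
t: 18.88
tcp_pos: [0.4505, -0.1665, -0.0095]
tool_rot: [0.483, 0.516, -0.483, 0.516]
force: [-0.2, -0.2, 0.3]
finger_gap: 0.591
t: 19.25
tcp_pos: [0.4506, -0.1647, -0.0095]
tool_rot: [0.483, 0.516, -0.483, 0.516]
force: [0.2, 0.4, 0.1]
finger_gap: 0.586
```

```bash
python3 -m crank '[0.59,0,1,0,0, 0.59,0,1,0,0]';python3 dish.py side17 .447 -.112
```

```text
t: 19.5
tcp_pos: [0.4507, -0.1637, -0.0095]
tool_rot: [0.483, 0.516, -0.483, 0.516]
force: [-0.4, -1.1, 0.7]
finger_gap: 0.591
[ 0.4507 -0.1637 -0.0095] [-0.39 -1.12  0.66]
dish 114 0.4462 -0.1132 0.0401 [ 0.4425 -0.1194  0.0085]
book xy -0.0268 -0.2264
```

```bash
python3 -m crank '[0.59,0,0.7,0,0, 0.59,0,0.7,0,0, 0.59,0,0.7,0,0]'
```

```text
t: 19.92
tcp_pos: [0.4506, -0.163, -0.0095]
tool_rot: [0.483, 0.516, -0.483, 0.516]
force: [-0.2, -0.0, 0.5]
finger_gap: 0.592
```

```bash
python3 -m crank '[0.59,0,0.7,0,0, 0.59,0,0.7,0,0]';python3 -m crank '[0.59,0,0.7,0,0, 0.59,0,0.7,0,0]'
```

```text
t: 20.18
tcp_pos: [0.4506, -0.1623, -0.0095]
tool_rot: [0.483, 0.516, -0.483, 0.516]
force: [0.0, -0.2, 0.5]
finger_gap: 0.589
t: 20.42
tcp_pos: [0.4509, -0.1619, -0.0095]
tool_rot: [0.483, 0.516, -0.483, 0.517]
force: [0.2, -1.6, 0.4]
finger_gap: 0.587
```

```bash
python3 -m crank '[0.59,0,0.7,0,0, 0.59,0,0.7,0,0]'
```

```text
t: 20.68
tcp_pos: [0.4512, -0.1617, -0.0094]
tool_rot: [0.483, 0.516, -0.483, 0.517]
force: [-0.8, -4.8, 0.7]
finger_gap: 0.592
```

Firm stop against the cover (4.8 N). Back off straight, then rise clear so the cameras can see.

```bash
python3 -m crank '[0.59,0.2,-3,0,0, 0.59,1,-15,0,0, 0.59,2,-35,0,0, 0.59,2,-60,20,0, 0.59,2,-90,70,0, 0.59,-10,-130,125,0, 0.59,-40,-180,165,0, 0.59,-70,-230,200,0, 0.59,-100,-280,220,0, 0.59,-130,-320,230,0]'; python3 -m crank '[0.59,-30,-45,0,0, 0.59,-60,-80,0,0, 0.59,-80,-100,0,0, 0.59,-80,-100,0,0]'
python3 - <<'E'
from h import *
T=snap("top");S=snap("side");save(T["img"],"top18.png",1.5);save(S["img"],"side18.png",1.5)
np.savez("tend.npz",W=cloud(T),img=T["img"]);np.savez("send.npz",W=cloud(S),img=S["img"])
E
python3 dish.py side19 .447 -.112
```

```text
t: 21.92
tcp_pos: [0.323, -0.4786, 0.2208]
tool_rot: [0.483, 0.515, -0.484, 0.517]
force: [1.1, -0.4, 0.3]
finger_gap: 0.592
t: 22.42
tcp_pos: [0.2417, -0.5777, 0.2186]
tool_rot: [0.484, 0.515, -0.484, 0.515]
force: [0.1, 0.3, -0.8]
finger_gap: 0.591
[ 0.2439 -0.5753  0.2186] [-0.42 -0.09  0.61]
dish 100 0.4463 -0.1134 0.0364 [ 0.444  -0.12    0.0081]
book xy -0.0267 -0.2265
```

View pics/top18.png

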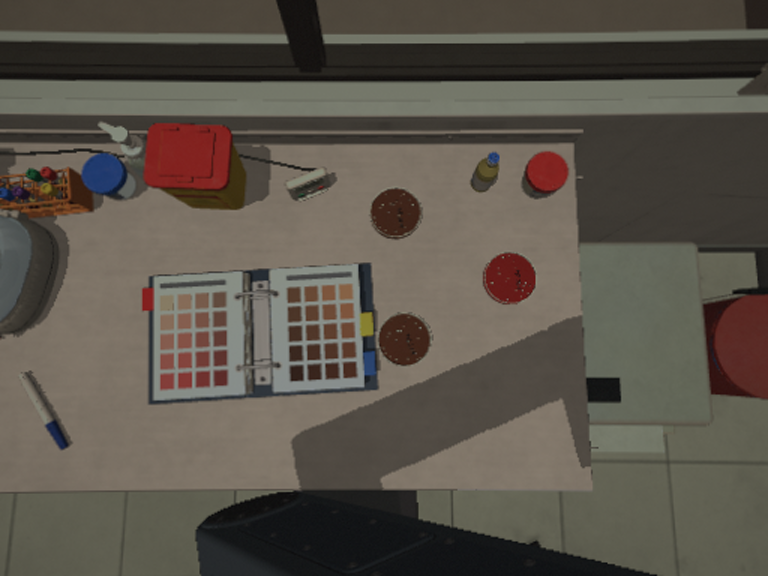

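View pics/side19.png

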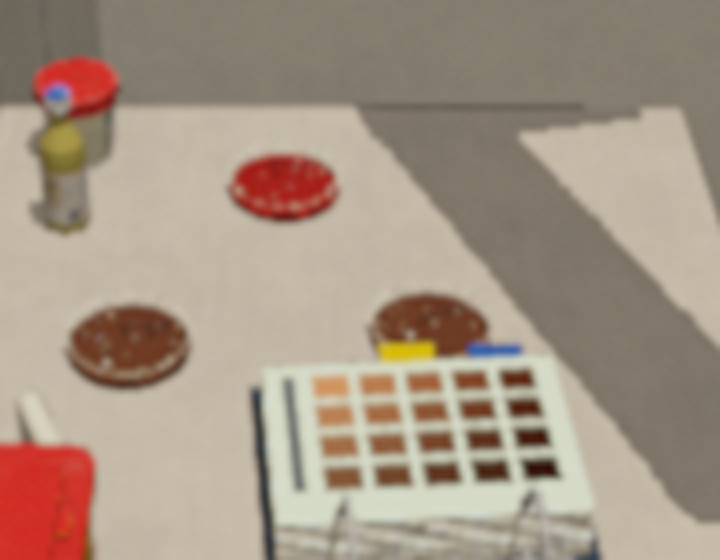

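Run:
```python
from h import *
a=np.load("top0.npz");b=np.load("tend.npz")
def near(u,v,r): 
    vv,uu=np.mgrid[:384,:512]; return (uu-u/1.5)**2+(vv-v/1.5)**2<r*r
for nm,D in(("0",a),("end",b)):
  W=D["W"];hsv=cv2.cvtColor(D["img"],cv2.COLOR_RGB2HSV)
  for n,u,v,lo,hi in(("yel",367,324,20,35),("blue",370,363,105,125)):
    m=near(u,v,9)&(hsv[...,1]>130)&(hsv[...,2]>70)&(hsv[...,0]>=lo)&(hsv[...,0]<=hi)&(W[...,2]>0.02);print(nm,n,W[m].mean(0).round(4))
  for n,u,v in(("reddish",510,278),("brownA",395,212))+((("brown",498,357),) if nm=="0" else (("brown",405,339),)):
    m=near(u,v,24)&(W[...,2]>0.008)&(W[...,2]<0.03)&(hsv[...,1]>80)&(hsv[...,0]<16);(cx,cy),r=cv2.minEnclosingCircle(W[m][:,:2].astype(np.float32))
    print(nm,n,round(cx,4),round(cy,4),round(r,4))
  for n,u,v in(("bottle",487,172),("timer",308,184)):
    m=near(u,v,20)&(W[...,2]>0.03);print(nm,n,W[m].mean(0).round(4))
m=np.zeros((384,512),bool);W=b["W"];m[170:275,95:240]=True
for lab,k in(("left",W[...,1]>.14),("right",W[...,1]<.09)):
  print(lab,np.nanmedian(W[m&k&(W[...,2]>.025)][:,2]).round(4))
save(b["img"][180:260,215:305],"dishtop.png",8)
```

```text
0 yel [ 0.4696 -0.0546  0.0372]
0 blue [ 0.4103 -0.0583  0.0334]
0 reddish 0.545 -0.2819 0.0413
0 brownA 0.653 -0.0998 0.0411
0 brown 0.4176 -0.2601 0.0406
0 bottle [ 0.6999 -0.2377  0.078 ]
0 timer [0.6919 0.039  0.0558]
end yel [ 0.4696 -0.0542  0.0373]
end blue [ 0.4104 -0.0582  0.0336]
end reddish 0.5448 -0.2821 0.0416
end brownA 0.6542 -0.0988 0.0398
end brown 0.4467 -0.1126 0.0398
end bottle [ 0.6998 -0.2377  0.0783]
end timer [0.692  0.0386 0.0564]
left 0.0339
right 0.0373
```

View pics/dishtop.png

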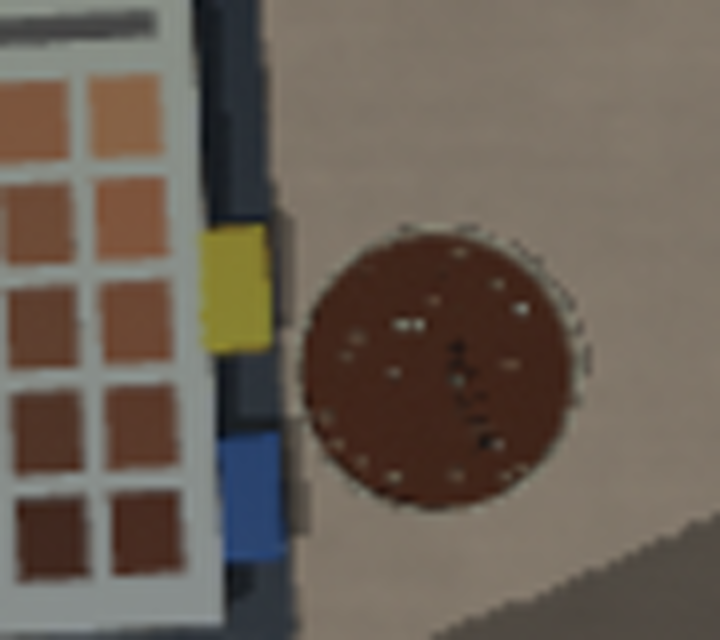

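Crop: the dish (435,370) stands at the cover edge (~285,360). Computed book y is −0.2254 (target −0.2255) and book x is −0.027. Nothing else moved, so I'm handing in.

Run:
```python
from station import workorder,manip
print(manip.sense()["qd"].round(3)); print(workorder.sign_off())
```

```text
[ 0.021 -0.006  0.005 -0.003 -0.003  0.   ]
the job is handed in; nothing more can be done
None
```

The chart is turned to its next page, the brown dish is up against its right-hand cover, and the job is handed in at about 22.5 s of the 56 s. I have no verdict from the sign-off.

**Leaf:** I pressed the shut fingertips lightly (about 5–7 N) on the end of the red tab and carried it up its arc past upright. It then sank onto the left page by itself. The last pictures show the red tab at the left and the yellow and blue tabs still at the right. The tab positions show the chart moved less than about 1 mm.

**Dish:** I pushed the brown dish farthest to the right with two spread fingertips until it stopped firmly against the cover at 4.8 N, then backed off. The top camera puts its centre at book x −0.027 m, y −0.2254 m, against a target y of −0.2255 m.

**Other objects:** The red dish, bottle, timer and the other brown dish measure within about 1 mm of where they started.

**What disagreed:**
- **Fingertip height:** a light touch on the bench (up to 17 N) put the shut fingertips about 10.5 mm behind the reported TCP. The description says 25 mm ahead. The pictures agreed with the touch, so I used the touched value.
- **Dish position:** the side camera, with its view partly blocked, put the dish about 1 mm farther out (y −0.2265 m). In the last close crop a gap of 1–2 mm to the cover could not be ruled out by eye; the firm stop is my evidence that it touches.

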